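Close the engine sump: strainer in, cover behind the lip, held home

ROBOT

A 7-joint arm with a two-finger parallel gripper is mounted at the origin on the work surface. World frame = base frame: x ahead of the robot, y to its left, z up, the work surface at z = 0. Lengths are in mm, angles in rad, forces in N, time in s.
With the tool pointing down it reaches from about 400 to 875 mm from the base axis. Payload 4.4 kg.
Tool frame: the origin (TCP) lies on the centre line of the jaws, within the pads' length; the fingertips stand 25 mm ahead of it and the grasp point (between the pads) lies 6 mm ahead of it; x points along the fingers, y is the direction in which the jaws open and shut, and the axes are right-handed (so a half turn about x gives the same grasp; the last joint's range is limited). The gripper opens to 85 mm and grips with 20 to 120 N. Pads are 22 mm wide; open, the fingers measure 114 mm over their backs; the gripper's body (76 mm by 85 mm) begins 54 mm behind the grasp point. The pads swing forward as they close: fully open they stand 13 mm farther back than shut.
Start: joints at [1.053, 0.628, 0.038, 1.517, -0.027, 0.996, -0.02], TCP at [283.808, -584.782, 256.313] pointing down, gripper open.
Joint ranges: [-3.06, 3.06], [-0.37, 2.12], [-1.25, 1.32], [0.18, 2.47], [-1.1, 4.24], [0.23, 1.98], [-2.94, 2.94]. Speed limits (rad/s): [2.57, 2.57, 3.14, 3.14, 3.14, 3.14, 3.14].

INTERFACE

Orientations are given as [roll, pitch, yaw] about the fixed x, y, z axes, in that order (R = Rz(yaw) Ry(pitch) Rx(roll)).
In Python, from cell import * gives the robot as it stands. The module is installed in compiled form; this text tells all that it offers.
- The arm moves only by the tool jog_arm, never from a script. Its argument "series" is a list of rows, each a list of 3 entries, a list of its own where there are three numbers: the turn, a rotation vector about the tool's x, y, z in degrees, then the shift along the tool's x, y, z in mm, then the gripper's target within -1 to 1 (shut at 1, half-way at 0, fully open at -1). In form: [[[rx, ry, rz], [dx, dy, dz], hand], ...]. A call has 1 to 8 rows; each row shifts and turns the commanded pose from where the row before left it, along the tool's axes as they then stand; what a row does not reach is not made up. A row lasts 1/8 s, in which the tool goes at most 62.5 mm and 10.7 degrees, less where a joint would pass 70% of its speed; a pose out of reach is approached as far as the arm can. A call is refused whole if a number of a shift passes 62.5 or a number of a turn 10.7, either way. A call with a gripper value outside its range is refused whole. The fingers move at their own pace and stop on an object; the grip force is fixed at half the most. Time passes only in rows, so rows that do not move let the fingers close. It gives the time, the measured TCP pose, the force and the opening at its end, in the units of the state.
- read_state(): the state, without advancing time (a new reading comes with each control period).
- get_image(name): name is "scene" or "side" or "wrist"; returns a dict with "img" (420x560x3 uint8, red, green, blue), "range_z" (420x560 float32, mm along the optical axis (not along the pixel's ray), 0 where there is no reading), "fovy" (degrees; the focal length in pixels is half the picture's height over the tangent of half this angle, whatever the lens; pixels are square), "cx", "cy" (the principal point, pixels), "cam_to_world" (4x4, takes a point from camera to world coordinates). Camera axes: x right, y up, looking along -z (the intrinsics and any distortion apply to the point x, -y, -z); pixel columns grow to the right and rows downward; lengths in mm; the calibration is good to about 2 mm. A picture is of the moment at which its call begins.
- finish_job(): hands the job in, once; it reports no verdict.
The state is a dict: "clock": time; "qpos": joint angles; "qd": joint speeds; "tau": joint torques, N m; "eef_pos": TCP position; "tool_rot": TCP orientation; "force": force on the tool from outside, world axes, zero at the start; "torque": the same for the moment, N m; "width": finger opening in mm.
Only numpy, scipy, OpenCV 4.12 (cv2) and the standard library are available. Lean on these libraries where they do the work, as an engineer would, in place of code of your own. Each camera call takes 0.05 s, during which the arm holds its last target. There are 200 camera calls.

TASK

Put the black oil strainer into the pocket of the sump casting and press it in until it is flush with the casting's deck. Then lay the steel cover plate on the deck over it, slide it squarely, with the end farther from its rib first, under the lip until it is pushed fully home against the spring stop, and finish while still holding it pressed there, because the spring pushes it back out if you let go. Leave the other things on the bench where they are.

Things in the scene. Friction and masses are not known exactly. Their poses are not given: they have to be found in the camera images.
- sump: Sump casting: aluminium block fixed to the bench, 200 x 180 mm, 45 mm high; its flat top is the deck. Origin at the centre of its underside. x points square to the lip (the way to push the cover), y along the lip, z up. Four bolt heads, 5 mm high, stand at the deck's corners (x +-86, y +-78 mm).
- pocket (a point): Centre of the pocket's mouth, at deck height, 5 mm along +x from the casting's centre; axes as the casting's. Pocket: 60 mm (x) by 44 mm (y), 2 mm chamfer. A stiff seat in it stops the dropped-in strainer 3 to 6 mm proud of the deck; pressing with more than about 4 N moves the seat down and it stays down. At the end of its travel the strainer's top is 0.5 mm below the deck.
- lip (a point): Middle of the lip's front lower edge, 45 mm from the pocket centre along +x, 8.5 mm above the deck; axes as the casting's. The lip is 116 mm long in y, 7 mm thick (its top 15.5 mm above the deck) and reaches 35 mm back from this edge to a wall; the slot below it is 8.5 mm high.
- stop (a joint): Spring stop: a steel bar hidden under the lip, 70 mm long in y, sliding in casting +x. 0 = fully out, its front face 22 mm behind the lip's front edge; 0.008 m = fully pushed back, at its hard stop. The spring pushes back with 3 N at 0 and 9 N at 0.008 m; the cover's sliding friction adds 1 to 3 N.
- strainer_mid (a point): Oil strainer: black plastic block 56 mm (its x) by 40 mm (its y) by 30 mm tall, about 0.09 kg, standing loose on the bench. This point is its centre, 15 mm above its underside. It goes in with its x along pocket x, either way round.
- cover_grip (a point): Steel cover plate, 110 mm (x) by 80 mm (y), 6 mm thick, about 0.2 kg. On top an upright rib to hold it by: 36 mm long in x, 14 mm thick in y, from 6 to 42 mm above the underside. This point: rib's centre, 24 mm above the underside. The leading edge (goes under the lip) is 70 mm ahead in +x, the trailing edge 40 mm behind. Fully home, this point is 5 mm beyond the pocket centre in pocket x.
- wrench: Bystander, to be left alone: steel open-ended spanner, 180 mm long, lying flat.
- piston: Bystander, to be left alone: upright aluminium piston, 72 mm diameter, 58 mm tall.
- gear: Bystander, to be left alone: flat steel gear, 72 mm diameter, 26 mm tall at its hub.
- bearing: Bystander, to be left alone: steel ring, 56 mm diameter, 16 mm tall.
- oilbottle: Bystander, to be left alone: small white bottle, 44 mm diameter, 100 mm tall.
- spraycan: Bystander, to be left alone: grey can, 60 mm diameter, 170 mm tall.
- conrod: Bystander, to be left alone: dark steel connecting rod, about 165 mm long, 20 mm tall, lying flat.
There are look-alikes about, which are no part of the job. Of the things like the part that bears strainer_mid, leave any that is orange or purple; of the rest the larger one is meant.

How it is judged (in metres and radians):
On the way:
1. the strainer is in the pocket, pressed flush with the deck (x of strainer_mid in the frame of pocket between -0.0035 and 0.0035 m and y of strainer_mid in the frame of pocket between -0.0035 and 0.0035 m and z of strainer_mid in the frame of pocket between -0.0175 and -0.013 m and angle between the z axis of strainer_mid and the z axis of pocket, either way round below 0.06 rad), for 0.2 s.
At the end, for the whole second after the job is handed in: Strainer in the pocket, top 2.5 mm below to 2 mm above deck; cover flat on the deck, centred within 10 mm, square within 4 degrees, at rest, under the lip with the spring stop pushed back over 6 of its 8 mm, the fingers still pressing on it (over 1 N) (all of step 1 and x of cover_grip in the frame of pocket between 0.0025 and 0.012 m and y of cover_grip in the frame of pocket between -0.01 and 0.01 m and z of cover_grip in the frame of pocket between 0.021 and 0.027 m and angle between the x axis of cover_grip and the x axis of pocket, either way round below 0.07 rad and angle between the z axis of cover_grip and the z axis of pocket, either way round below 0.05 rad and value of joint stop above 0.006 m and contact force between the fingers and cover above 1 N and linear speed of cover below 0.01 m/s); the arm keeps its last pose, push and grip.
It fails at once if a bystander (wrench, piston, gear, bearing, oilbottle, spraycan, conrod) is moved more than 30 mm (distance of any of wrench, piston, gear, bearing, oilbottle, spraycan, conrod from where it was at the start of the episode above 0.03 m).
It also fails if it takes over 72 s, if anything falls off the work surface, if the arm or the gripper's body presses on something with over 40 N, if the wrist force passes 120 N, or if a joint passes its speed limit or range.

## Working session

There is one attempt and no reset: what is moved stays moved. The work goes in short steps, Python scripts to look and compute and a tool call to move; the robot and the scene stay as the last step left them, time stands still between calls to the robot, and variables do not carry over. Pictures are saved under pics/ and viewed, about 8 in all and at most 12, crops included, and the job is handed in when it is done.

Besides the shell and the picture viewer there is one more tool, called after "Call:" as a command line: name --argument value ..., lists and objects as JSON in quotes. jog_arm: Moves the arm, as the interface text tells. Its arguments: {"type":"object","properties":{"series":{"type":"array"}},"required":["series"]}

```bash
mkdir -p pics
cat > h.py <<'E'
from cell import *
import numpy as np, cv2
from scipy.spatial.transform import Rotation as R
def cloud(d):
    r=d["range_z"]; f=210/np.tan(np.radians(d["fovy"])/2)
    v,u=np.mgrid[0:420,0:560]
    P=np.stack([(u-d["cx"])/f*r,-(v-d["cy"])/f*r,-r],-1)
    T=np.array(d["cam_to_world"]); W=P@T[:3,:3].T+T[:3,3]; W[r<=0]=np.nan
    return W
def save(n,img): cv2.imwrite("pics/"+n,img[:,:,::-1])
E
python3 - <<'E'
from h import *
s=read_state(); print(s)
a=[]
for n in ["scene","side"]:
    d=get_image(n); save(n+".png",d["img"]); np.savez(n,**d); print(n,d.keys(),d["fovy"],d["cx"],d["cy"],np.round(d["cam_to_world"],2).tolist())
E
```

```text
{'clock': 0.0, 'qpos': array([ 1.05319733,  0.62935697,  0.0384737 ,  1.51839324, -0.02703306,
        0.99629796, -0.01999966]), 'qd': array([-2.79246221e-05,  4.62791609e-04,  1.47828975e-03,  1.66247367e-04,
        4.54766564e-04, -4.58221182e-04,  4.08359501e-04]), 'tau': array([ 4.90901439e-04, -5.63400793e+01,  1.22616861e+00, -1.93443775e+01,
        1.08794920e-02,  1.05308407e-02,  1.49110292e-05]), 'eef_pos': array([ 283.53941742, -584.24000172,  255.37452636]), 'tool_rot': array([-1.56167584,  1.56885962,  2.0316719 ]), 'force': array([-0.30027851, -0.56773172,  0.37442289]), 'torque': array([-0.00628442,  0.00042535, -0.07534432]), 'width': 85.84879269448508}
scene dict_keys(['img', 'range_z', 'fovy', 'cx', 'cy', 'cam_to_world']) 44.6862230897338 278.4591153459636 210.89501246418084 [[-0.43, -0.64, 0.63, 1511.82], [0.9, -0.32, 0.29, 449.64], [0.02, 0.69, 0.72, 1220.44], [0.0, 0.0, 0.0, 1.0]]
side dict_keys(['img', 'range_z', 'fovy', 'cx', 'cy', 'cam_to_world']) 46.88625004275555 284.01984696764623 212.87411496119486 [[0.79, 0.41, -0.46, -179.59], [-0.62, 0.5, -0.61, -889.06], [-0.02, 0.76, 0.65, 1010.25], [0.0, 0.0, 0.0, 1.0]]
```

View pics/scene.png

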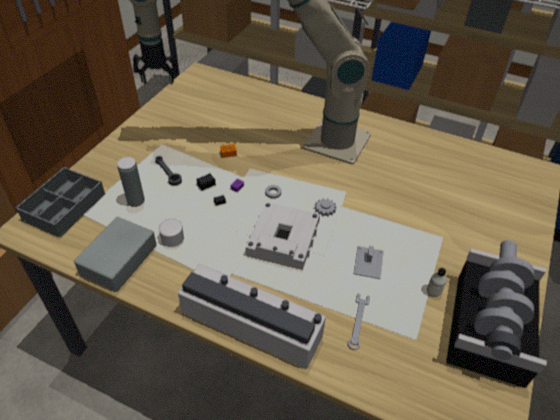

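View pics/side.png

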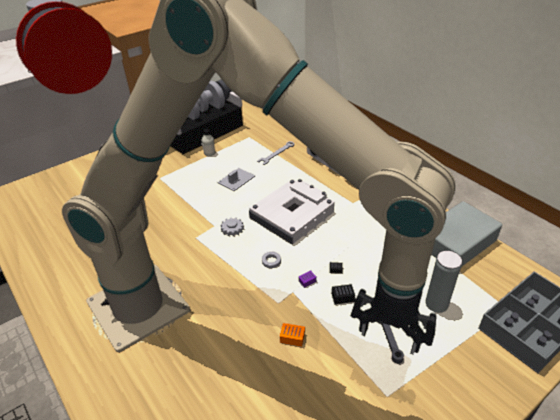

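The scene view shows the larger black strainer at (206,182), a smaller black one at (220,200), purple at (237,185), orange at (228,151), the sump at about (285,235) and the cover with its rib at (369,260). The side view shows the lip on the sump at (308,190), the cover at (236,180) and the strainer at (343,294). Next I'll measure with depth.

```bash
cat > m.py <<'E'
from h import *
for n in ["scene","side"]:
    d=dict(np.load(n+".npz")); W=cloud(d); z=W[...,2]
    boxes={"scene":dict(str=(192,170,222,194),cov=(345,235,395,285),sump=(240,195,330,275)),
           "side":dict(str=(328,280,360,308),cov=(212,160,262,196),sump=(240,172,345,248))}[n]
    for k,(u0,v0,u1,v1) in boxes.items():
        P=W[v0:v1,u0:u1].reshape(-1,3); P=P[~np.isnan(P[:,0])]
        h=np.histogram(P[:,2],bins=np.arange(-6,70,4)); print(n,k,dict(zip(h[1].astype(int).tolist(),h[0].tolist())))
        bands=dict(str=[(20,38)],cov=[(3,10),(30,50)],sump=[(41,49),(56,66)])[k]
        for lo,hi in bands:
            Q=P[(P[:,2]>lo)&(P[:,2]<hi)]
            if len(Q)<5: continue
            c,s,a=cv2.minAreaRect(Q[:,:2].astype(np.float32)); print("  ",(lo,hi),len(Q),"c",np.round(c,1),"size",np.round(s,1),"ang",round(a,2),"mean",Q.mean(0).round(1))
E
python3 m.py
```

```text
scene str {-6: 58, -2: 193, 2: 204, 6: 52, 10: 14, 14: 17, 18: 16, 22: 25, 26: 57, 30: 67, 34: 12, 38: 2, 42: 0, 46: 0, 50: 0, 54: 0, 58: 0, 62: 0}
   (20, 38) 170 c [ 437.7 -316.7] size [47.9 58.1] ang 57.3 mean [ 439.9 -316.2   29.2]
scene cov {-6: 173, -2: 881, 2: 923, 6: 377, 10: 53, 14: 6, 18: 4, 22: 3, 26: 7, 30: 3, 34: 6, 38: 23, 42: 23, 46: 2, 50: 0, 54: 0, 58: 0, 62: 0}
   (3, 10) 1027 c [497.1 301.1] size [207.4 155.1] ang 20.34 mean [505.9 300.8   5.5]
   (30, 50) 57 c [497.  295.7] size [41.5 14.1] ang 13.13 mean [499.  296.2  40.8]
scene sump {-6: 351, -2: 1563, 2: 1367, 6: 304, 10: 98, 14: 123, 18: 200, 22: 149, 26: 106, 30: 84, 34: 93, 38: 258, 42: 992, 46: 783, 50: 136, 54: 97, 58: 273, 62: 163}
   (41, 49) 1761 c [542.   27.1] size [206.6 188.5] ang 9.82 mean [530.   26.1  45.3]
   (56, 66) 495 c [578.9  68.3] size [115.  227.7] ang 52.59 mean [618.   39.6  60.8]
side str {-6: 7, -2: 169, 2: 233, 6: 36, 10: 32, 14: 20, 18: 23, 22: 28, 26: 79, 30: 173, 34: 23, 38: 0, 42: 0, 46: 0, 50: 0, 54: 0, 58: 0, 62: 0}
   (20, 38) 313 c [ 437.3 -318.8] size [45.2 56.2] ang 57.13 mean [ 435.2 -321.4   30.2]
side cov {-6: 33, -2: 510, 2: 787, 6: 302, 10: 69, 14: 9, 18: 11, 22: 5, 26: 12, 30: 15, 34: 10, 38: 11, 42: 17, 46: 7, 50: 0, 54: 0, 58: 0, 62: 0}
   (3, 10) 873 c [514.3 309.3] size [222.  179.9] ang 54.04 mean [515.9 301.1   5.5]
   (30, 50) 60 c [496.8 292.6] size [38.5 18.3] ang 14.16 mean [496.1 291.9  39.5]
side sump {-6: 72, -2: 1594, 2: 2451, 6: 486, 10: 117, 14: 103, 18: 135, 22: 110, 26: 107, 30: 102, 34: 142, 38: 134, 42: 793, 46: 1016, 50: 151, 54: 47, 58: 161, 62: 186}
   (41, 49) 1714 c [544.5  25.1] size [208.8 188.1] ang 9.17 mean [525.5  16.3  45.9]
   (56, 66) 370 c [620.2  26.1] size [ 55.  141.9] ang 8.27 mean [615.6  36.5  61.8]
```

```bash
cat >> h.py <<'E'
def plan(p,yaw_deg,s=None):
    """shift (tool axes now), full rotvec deg (tool axes now) to put TCP at p, pointing down, tool y at yaw (mod 180)"""
    s=s or read_state(); Rc=R.from_euler("xyz",s["tool_rot"]).as_matrix()
    best=None
    for k in (0,180):
        a=np.radians(yaw_deg+k); x=np.array([0,0,-1.]); y=np.array([np.cos(a),np.sin(a),0]); T=np.stack([x,y,np.cross(x,y)],1)
        rv=np.degrees(R.from_matrix(Rc.T@T).as_rotvec())
        if best is None or np.linalg.norm(rv)<np.linalg.norm(best): best=rv
    ya=np.degrees(np.arctan2(Rc[1,1],Rc[0,1]))
    d=np.array(p)-s["eef_pos"]
    print("clock",round(s["clock"],2),"pos",s["eef_pos"].round(1),"toolx",Rc[:,0].round(3),"y-yaw",ya.round(2),"F",s["force"].round(1),"w",s["width"].round(1),"q7",s["qpos"][6].round(2))
    print("rotvec",best.round(2),"shift(now axes)",(Rc.T@d).round(1), "dist",np.linalg.norm(d).round(1))
E
python3 - <<'E'
from h import *
plan([437.5,-318,200],57)
for yaw in (57,99.5,13.6+90): plan([437.5,-318,200],yaw)
W=cloud(dict(np.load("scene.npz")))
for n,(u,v) in dict(can=(128,163),conrod1=(160,162),conrod2=(175,179),piston=(170,228),small=(220,200)).items(): print(n,W[v,u].round())
E
```

```text
Traceback (most recent call last):
  File "h.py", line 21, in plan
    print("clock",round(s["clock"],2),"pos",s["eef_pos"].round(1),"toolx",Rc[:,0].round(3),"y-yaw",ya.round(2),"F",s["force"].round(1),"w",s["width"].round(1),"q7",s["qpos"][6].round(2))
                                                                                                                                           ^^^^^^^^^^^^^^^^
AttributeError: 'float' object has no attribute 'round'
```

```bash
sed -i 's/s\["width"\].round(1)/round(s["width"],1)/' h.py
python3 - <<'E'
from h import *
for yaw in (57,99.5,13.6+90): plan([437.5,-318,200],yaw)
W=cloud(dict(np.load("scene.npz")))
for n,(u,v) in dict(can=(128,163),conrod1=(160,162),conrod2=(175,179),piston=(170,228),small=(220,200)).items(): print(n,W[v,u].round())
E
```

```text
clock 0.1 pos [ 283.6 -584.3  255.5] toolx [-0.001  0.001 -1.   ] y-yaw -64.11 F [-0.2  0.  -0.1] w 85.5 q7 -0.02
rotvec [5.889e+01 5.000e-02 9.000e-02] shift(now axes) [  55.8 -172.3 -254.7] dist 312.6
clock 0.1 pos [ 283.6 -584.3  255.5] toolx [-0.001  0.001 -1.   ] y-yaw -64.11 F [-0.2  0.  -0.1] w 85.5 q7 -0.02
rotvec [1.639e+01 1.000e-02 9.000e-02] shift(now axes) [  55.8 -172.3 -254.7] dist 312.6
clock 0.1 pos [ 283.6 -584.3  255.5] toolx [-0.001  0.001 -1.   ] y-yaw -64.11 F [-0.2  0.  -0.1] w 85.5 q7 -0.02
rotvec [1.229e+01 1.000e-02 1.000e-01] shift(now axes) [  55.8 -172.3 -254.7] dist 312.6
can [ 607. -483.  166.]
conrod1 [ 426. -515.   19.]
conrod2 [ 484. -411.   27.]
piston [ 704. -278.   60.]
small [ 495. -228.   17.]
```

Call:
jog_arm --series '[[[0,0,0],[0,-24,-36],-1],[[0,0,0],[0,-24,-36],-1],[[0,0,0],[0,-24,-36],-1],[[0,0,0],[0,-24,-36],-1],[[0,0,0],[0,-24,-36],-1],[[0,0,0],[0,-26,-38],-1],[[0,0,0],[0,-26,-37],-1],[[10,0,0],[0,0,0],-1]]'

```text
clock: 1.1
eef_pos: [440.4, -314.2, 256.0]
tool_rot: [-2.07, 1.568, 1.352]
force: [-0.5, -0.9, -0.4]
width: 85.4
```

Call:
jog_arm --series '[[[10,0,0],[0,0,0],-1],[[10,0,0],[0,0,0],-1],[[10,0,0],[0,0,0],-1],[[10,0,0],[0,0,0],-1],[[9,0,0],[0,0,0],-1],[[0,0,0],[0,0,0],-1]]'

```text
clock: 1.85
eef_pos: [438.0, -318.4, 256.0]
tool_rot: [0.416, 1.57, 2.982]
force: [0.1, -0.1, -0.3]
width: 85.2
```

Run:
```python
from h import *
plan([437.5,-318,200],57)
d=get_image("wrist"); np.savez("w1",**d); save("w1.png",d["img"]); s=read_state()
Rc=R.from_euler("xyz",s["tool_rot"]).as_matrix(); T=d["cam_to_world"]
print("cam in tool",Rc.T@(T[:3,3]-s["eef_pos"]), (Rc.T@T[:3,:3]).round(3).tolist(), d["fovy"])
```

```text
clock 1.85 pos [ 438.  -318.4  256. ] toolx [-0.001  0.    -1.   ] y-yaw -123.0 F [ 0.1 -0.1 -0.3] w 85.2 q7 -1.37
rotvec [-0.    0.05 -0.02] shift(now axes) [56.  -0.1  0.6] dist 56.0
cam in tool [-1.17190621e+02  6.73790168e-02 -7.09057715e+01] [[0.001, 0.277, -0.961], [1.0, 0.001, 0.002], [0.001, -0.961, -0.277]] 60.737228606283665
```

View pics/w1.png

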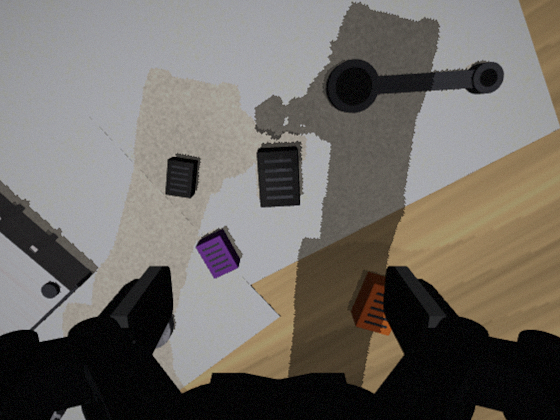

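The wrist view shows the strainer at (279,174), nearly square to the jaws, with the small black one at (182,176) to its left. The conrod is clear of it. I'll measure from the wrist depth.

```bash
cat >> h.py <<'E'
def rect(W,box,lo,hi):
    u0,v0,u1,v1=box; P=W[v0:v1,u0:u1].reshape(-1,3); P=P[(P[:,2]>lo)&(P[:,2]<hi)]
    c,s,a=cv2.minAreaRect(P[:,:2].astype(np.float32))
    print("rect c",np.round(c,1),"size",np.round(s,1),"first side at",round(a,2),"n",len(P),"zmed",np.median(P[:,2]).round(1)); return P
E
python3 - <<'E'
from h import *
d=dict(np.load("w1.npz")); W=cloud(d)
rect(W,(245,130,315,220),22,40); P=rect(W,(245,130,315,220),26,36)
# colour-based: dark blob within box -> rays at z=30
g=d["img"][125:220,250:308].max(2); m=(g<60).astype(np.uint8)
n,l,st,c=cv2.connectedComponentsWithStats(m); k=1+np.argmax(st[1:,4]); print(st[k],c[k]+[250,125])
pts=np.argwhere(l==k)[:,::-1]+[250,125]; f=210/np.tan(np.radians(d["fovy"])/2); T=d["cam_to_world"]
r=np.stack([(pts[:,0]-d["cx"])/f,-(pts[:,1]-d["cy"])/f,-np.ones(len(pts))],1)@T[:3,:3].T
X=T[:3,3]+r*((30-T[2,3])/r[:,2:3]); print(cv2.minAreaRect(X[:,:2].astype(np.float32)))
E
```

```text
rect c [ 438.2 -318.4] size [40. 56.] first side at 60.04 n 2315 zmed 29.7
rect c [ 438.2 -318.4] size [40.  55.9] first side at 60.09 n 2292 zmed 29.7
[   7   20   44   62 2264] [278.63030035 174.82243816]
((439.8726806640625, -321.0928039550781), (41.347511291503906, 59.13007736206055), 60.14992141723633)
```

Call:
jog_arm --series '[[[-3,0,0],[40,0,0],-1],[[0,0,0],[50,0,0],-1],[[0,0,0],[50,0,0],-1],[[0,0,0],[40,0,0],-1],[[0,0,0],[25,0,0],-1],[[0,0,0],[11,0,0],-1],[[0,0,0],[0,0,0],-1]]'

```text
clock: 2.78
eef_pos: [438.0, -318.7, 40.1]
tool_rot: [-0.535, 1.57, 2.082]
force: [0.1, 0.2, 0.2]
width: 85.1
```

Run:
```python
from h import *
plan([438.2,-318.4,40],60.05)
```

```text
clock 2.77 pos [ 438.  -318.7   40.1] toolx [-0.     0.001 -1.   ] y-yaw -120.07 F [0.1 0.2 0.2] w 85.1 q7 -1.22
rotvec [-0.12  0.04  0.02] shift(now axes) [ 0.1 -0.4 -0. ] dist 0.4
```

Call:
jog_arm --series '[[[0,0,0],[0,0,0],1],[[0,0,0],[0,0,0],1],[[0,0,0],[0,0,0],1],[[0,0,0],[0,0,0],1],[[0,0,0],[-20,0,0],1],[[0,0,0],[-60,0,0],1],[[0,0,0],[-60,0,0],1],[[0,0,0],[-60,0,0],1]]'

```text
clock: 3.78
eef_pos: [437.9, -318.4, 242.6]
tool_rot: [-2.848, 1.57, -0.232]
force: [1.9, -0.2, -1.0]
width: 38.0
```

Call:
jog_arm --series '[[[-10,0,0],[0,0,0],1],[[-10,0,0],[0,0,0],1],[[-10,0,0],[0,0,0],1],[[-9.5,0,0],[0,0,0],1],[[0,0,0],[0,0,0],1]]'

```text
clock: 4.4
eef_pos: [437.9, -318.7, 240.6]
tool_rot: [-2.883, 1.57, 0.42]
force: [0.7, -0.4, -0.5]
width: 38.7
```

Run:
```python
from h import *
plan([548,27,250],99.5)
```

```text
clock 4.4 pos [ 437.9 -318.7  240.6] toolx [ 0.  0. -1.] y-yaw -80.72 F [ 0.7 -0.4 -0.5] w 38.7 q7 -0.76
rotvec [-0.22 -0.03  0.01] shift(now axes) [  -9.3 -323.4 -164.4] dist 362.9
```

Call:
jog_arm --series '[[[0,0,0],[0,-46,-23],1],[[0,0,0],[0,-46,-23],1],[[0,0,0],[0,-46,-23],1],[[0,0,0],[0,-46,-23],1],[[0,0,0],[0,-46,-23],1],[[0,0,0],[0,-46,-23],1],[[0,0,0],[0,-47,-26],1],[[0,0,0],[0,0,0],1]]'

```text
clock: 5.4
eef_pos: [548.3, 32.8, 240.3]
tool_rot: [-2.098, 1.568, 1.213]
force: [-0.8, -1.1, -1.2]
width: 38.7
```

Run:
```python
from h import *
import time
plan([548,27,250],99.5)
d=get_image("wrist"); np.savez("w2",**d); save("w2.png",d["img"])
```

```text
clock 5.4 pos [548.3  32.8 240.3] toolx [ 0.001  0.003 -1.   ] y-yaw -80.29 F [-0.8 -1.1 -1.2] w 38.7 q7 -1.44
rotvec [ 0.21 -0.09  0.16] shift(now axes) [-9.8  5.6  1.2] dist 11.3
```

View pics/w2.png

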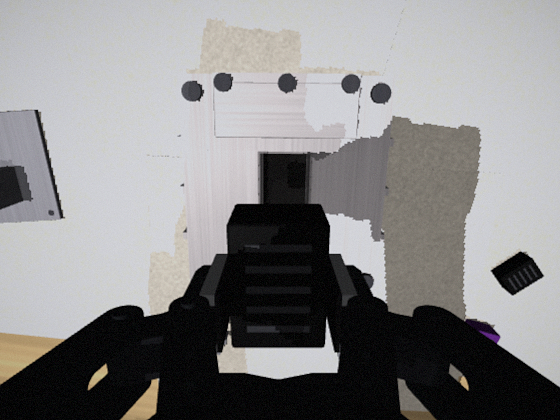

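The pocket at (285,180) is half hidden by the held strainer. I'll back off along casting -x to see it whole.

Call:
jog_arm --series '[[[0,0,0],[0,0,30],1],[[0,0,0],[0,0,30],1],[[0,0,0],[0,0,0],1],[[0,0,0],[0,0,0],1],[[0,0,0],[0,0,0],1]]'

```text
clock: 6.08
eef_pos: [488.9, 16.6, 240.5]
tool_rot: [2.867, 1.57, -0.112]
force: [0.1, -0.3, -0.9]
width: 38.2
```

```bash
cat > m3.py <<'E'
from h import *
import sys
new=len(sys.argv)>1
if new:
    plan([548,27,250],99.5)
    d=get_image("wrist"); np.savez("w3",**d); save("w3.png",d["img"])
    s=read_state(); np.savez("w3s",p=s["eef_pos"],r=s["tool_rot"])
d=dict(np.load("w3.npz")); W=cloud(d)
P=W.reshape(-1,3); 
# rasterise heights on casting grid, 1 mm
x0,y0=430,-90; H=np.full((240,260),np.nan)
ok=~np.isnan(P[:,0]); Q=P[ok]; i=(Q[:,1]-y0).round().astype(int); j=(Q[:,0]-x0).round().astype(int)
g=(i>=0)&(i<240)&(j>=0)&(j<260); H[i[g],j[g]]=Q[g,2]
dk=Q[(np.abs(Q[:,2]-45)<3)&(Q[:,0]>430)&(Q[:,0]<680)&(abs(Q[:,1]-26)<110)]; print("deck z",np.median(dk[:,2]),len(dk))
print(cv2.minAreaRect(dk[:,:2].astype(np.float32)))
lp=Q[(np.abs(Q[:,2]-60.5)<3)&(Q[:,0]>570)&(Q[:,0]<680)&(abs(Q[:,1]-26)<90)]; print("lip",cv2.minAreaRect(lp[:,:2].astype(np.float32)))
# pocket: points below deck inside
c=np.array([548.4,26.8]); 
pk=Q[(Q[:,2]<41)&(np.linalg.norm(Q[:,:2]-c,axis=1)<45)]; print("pocket low pts",len(pk), cv2.minAreaRect(pk[:,:2].astype(np.float32)) if len(pk)>5 else "")
# deck edges of pocket: scan rotated coordinates
a=np.radians(9.5); ex=np.array([np.cos(a),np.sin(a)]); ey=np.array([-ex[1],ex[0]])
L=np.c_[(dk[:,:2]-c)@ex,(dk[:,:2]-c)@ey]
for lo in range(-20,21,10):
    b=L[(abs(L[:,1]-lo)<4)&(abs(L[:,0])<60)][:,0]; e=L[(abs(L[:,0]-lo)<4)&(abs(L[:,1])<60)][:,1]
    f=lambda v:(round(v[v<0].max(),1) if (v<0).any() else None, round(v[v>0].min(),1) if (v>0).any() else None)
    print(lo,"x edges",f(b),"y edges",f(e))
h=cv2.applyColorMap(np.nan_to_num(np.clip(H*3,0,255)).astype(np.uint8),cv2.COLORMAP_JET)
# held strainer
s=np.load("w3s.npz"); Rc=R.from_euler("xyz",s["r"]).as_matrix(); t=(Q-s["p"])@Rc
k=t[(abs(t[:,1])<19)&(abs(t[:,2])<45)&(t[:,0]>0)&(t[:,0]<60)]; print("held",len(k),np.percentile(k,[1,50,99],axis=0).round(1).tolist() if len(k) else "")
# cover
cv=Q[(Q[:,1]>200)&(Q[:,2]>3)&(Q[:,2]<9)]; print("cov n",len(cv))
E
python3 m3.py new
```

```text
clock 6.08 pos [488.9  16.6 240.5] toolx [ 0.001 -0.    -1.   ] y-yaw -80.68 F [ 0.1 -0.3 -0.9] w 38.2 q7 -1.43
rotvec [-0.18 -0.06 -0.02] shift(now axes) [ -9.5  -0.7 -60. ] dist 60.7
deck z 44.73008075761311 32713
((540.3995971679688, 26.481201171875), (194.37167358398438, 180.80320739746094), 9.21220588684082)
lip ((612.638671875, 37.91864776611328), (40.10070037841797, 116.29778289794922), 8.96395206451416)
pocket low pts 3695 ((549.0545043945312, 27.865705490112305), (61.42009353637695, 44.291683197021484), 9.069283485412598)
-20 x edges (np.float64(-0.0), np.float64(0.0)) y edges (np.float64(-21.4), np.float64(23.4))
-10 x edges (np.float64(-29.7), np.float64(30.5)) y edges (np.float64(-21.3), np.float64(23.2))
0 x edges (np.float64(-29.4), np.float64(30.5)) y edges (np.float64(-21.2), np.float64(22.9))
10 x edges (np.float64(-29.6), np.float64(30.6)) y edges (np.float64(-21.1), np.float64(22.8))
20 x edges (np.float64(-0.6), np.float64(0.1)) y edges (np.float64(-21.7), np.float64(22.7))
held 13604 [[10.2, -18.8, -27.5], [11.8, -0.0, -6.0], [37.9, 18.6, 27.2]]
cov n 3683
```

View pics/w3.png

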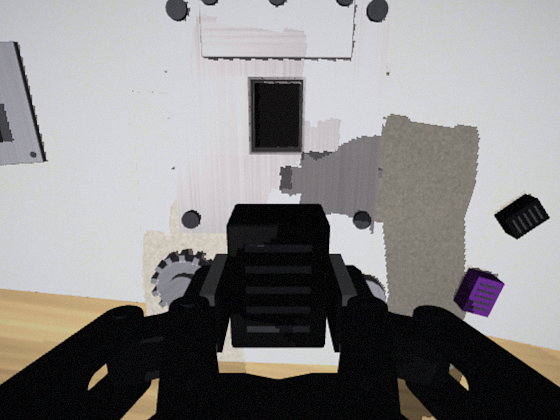

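The whole pocket (248–303, 78–152) is visible; it fits to centre (548.9, 27.8) with yaw 9.1°. The strainer is centred in the jaws with its bottom about 40 mm ahead of the TCP.

Call:
jog_arm --series '[[[0,0,0],[20,0,-20],1],[[0,0,0],[30,0,-30],1],[[0.2,0,0],[40,-1,-11],1],[[0,0,0],[40,0,0],1],[[0,0,0],[17,0,0],1],[[0,0,0],[0,0,0],1],[[0,0,0],[0,0,0],1]]'

```text
clock: 7.0
eef_pos: [549.2, 27.8, 94.6]
tool_rot: [3.047, 1.568, 0.066]
force: [-0.4, 0.5, -0.0]
width: 38.4
```

Run:
```python
from h import *
plan([548.9,27.8,72],99.1)
```

```text
clock 7.0 pos [549.2  27.8  94.6] toolx [ 0.002  0.    -1.   ] y-yaw -80.83 F [-0.4  0.5 -0. ] w 38.4 q7 -1.42
rotvec [ 0.07 -0.14 -0.01] shift(now axes) [22.6  0.   0.3] dist 22.6
```

Call:
jog_arm --series '[[[0,0,0],[8,0,0.3],1],[[0,0,0],[6,0,0],1],[[0,0,0],[5,0,0],1],[[0,0,0],[3,0,0],1],[[0,0,0],[0,0,0],1],[[0,0,0],[0,0,0],1]]'

```text
clock: 7.75
eef_pos: [547.9, 27.8, 71.4]
tool_rot: [3.056, 1.571, 0.074]
force: [0.0, 0.9, -0.6]
width: 38.4
```

Call:
jog_arm --series '[[[0,0,0],[0,0,0],-1],[[0,0,0],[0,0,0],-1],[[0,0,0],[0,0,0],-1],[[0,0,0],[-25,0,0],-1],[[0,0,0],[-15,0,0],1],[[0,0,0],[0,0,0],1],[[0,0,0],[0,0,0],1],[[0,0,0],[0,0,0],1]]'

```text
clock: 8.75
eef_pos: [547.3, 27.8, 110.6]
tool_rot: [-0.073, 1.569, -3.055]
force: [0.6, 0.3, -0.4]
width: 12.4
```

Call:
jog_arm --series '[[[0,0,0],[0,0,0],1],[[0,0,0],[0,0,0],1],[[0,0,0],[0,0,0],1]]'

```text
clock: 9.12
eef_pos: [547.7, 27.8, 111.2]
tool_rot: [0.02, 1.571, -2.962]
force: [0.2, 0.8, -0.2]
width: -0.2
```

Run:
```python
from h import *
plan([548.9,27.8,80],99.1)
d=get_image("wrist"); np.savez("w4",**d); W=cloud(d)
P=W.reshape(-1,3); c=np.array([548.9,27.8]); P=P[~np.isnan(P[:,0])]
Q=P[(np.linalg.norm(P[:,:2]-c,axis=1)<30)&(P[:,2]<60)]; print(np.histogram(Q[:,2],bins=range(30,60,2)))
save("w4.png",d["img"])
```

```text
clock 9.12 pos [547.7  27.8 111.2] toolx [-0. -0. -1.] y-yaw -80.82 F [ 0.2  0.8 -0.2] w -0.2 q7 -1.42
rotvec [ 0.08  0.01 -0.  ] shift(now axes) [31.2  0.2 -1.2] dist 31.2
(array([  57,   95,  101,   99,   94,  116,  584,  978,  628, 4302,  140,
          0,    0,    0]), array([30, 32, 34, 36, 38, 40, 42, 44, 46, 48, 50, 52, 54, 56, 58]))
```

View pics/w4.png

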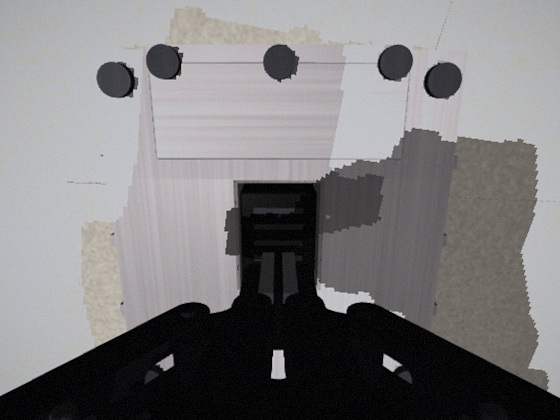

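The strainer sits in the pocket with its top at z≈49, about 4 mm proud and level. The closed fingertips are above it, so I'll press now.

Call:
jog_arm --series '[[[0,0,0],[20,0,-1],1],[[0,0,0],[12,0,0],1],[[0,0,0],[3,0,0],1],[[0,0,0],[2,0,0],1],[[0,0,0],[1.5,0,0],1],[[0,0,0],[1.5,0,0],1],[[0,0,0],[0,0,0],1]]'

```text
clock: 10.05
eef_pos: [548.9, 27.9, 71.6]
tool_rot: [3.024, 1.57, 0.043]
force: [0.1, -0.0, 2.4]
width: -0.0
```

Call:
jog_arm --series '[[[0,0,0],[1,0,0],1],[[0,0,0],[1,0,0],1],[[0,0,0],[1,0,0],1],[[0,0,0],[0,0,0],1]]'

```text
clock: 10.55
eef_pos: [549.0, 27.9, 69.5]
tool_rot: [-3.082, 1.57, 0.22]
force: [-3.8, -0.6, 13.3]
width: 0.3
```

Call:
jog_arm --series '[[[0,0,0],[1,0,0],1],[[0,0,0],[0.5,0,0],1],[[0,0,0],[0,0,0],1],[[0,0,0],[0,0,0],1]]'

```text
clock: 11.05
eef_pos: [549.1, 28.0, 69.3]
tool_rot: [-3.003, 1.569, 0.299]
force: [-5.1, -0.8, 26.3]
width: 0.2
```

The press has bottomed out: force reached 26 N and z has stopped at 69.3. I'll lift and go over to the cover.

Call:
jog_arm --series '[[[0,0,0],[-30,0,0],1],[[0,0,0],[-55,0,0],-1],[[0,0,0],[-55,0,0],-1],[[0,0,0],[-40,-50,0],-1],[[0,0,0],[0,-55,2],-1],[[0,0,0],[0,-55,2],-1],[[0,0,0],[0,-55,2],-1],[[-4.4,0,0],[0,-56,3],-1]]'

```text
clock: 12.05
eef_pos: [496.4, 294.6, 245.6]
tool_rot: [2.677, 1.57, -0.226]
force: [0.9, -0.1, -0.5]
width: 85.5
```

Call:
jog_arm --series '[[[0,0,0],[0,0,0],-1],[[0,0,0],[0,0,0],-1],[[0,0,0],[0,0,0],-1]]'

```text
clock: 12.42
eef_pos: [497.5, 290.9, 245.7]
tool_rot: [1.466, 1.57, -1.442]
force: [0.8, -0.2, 0.3]
width: 85.6
```

Run:
```python
from h import *
plan([497,294,200],103.6)
d=get_image("wrist"); np.savez("w5",**d); save("w5.png",d["img"]); W=cloud(d); P=W.reshape(-1,3); P=P[~np.isnan(P[:,0])]
g=np.linalg.norm(P[:,:2]-[497,294],axis=1)<100; P=P[g]
r=P[(P[:,2]>37)&(P[:,2]<46)]; print("rib top",len(r),np.median(r[:,2]),cv2.minAreaRect(r[:,:2].astype(np.float32)))
p=P[(P[:,2]>4)&(P[:,2]<8.5)]; print("plate",len(p),np.median(p[:,2]),cv2.minAreaRect(p[:,:2].astype(np.float32)),np.median(p[:,:2],axis=0))
W3=cloud(dict(np.load("w5.npz")))
```

```text
clock 12.43 pos [497.5 290.9 245.7] toolx [ 0.    -0.001 -1.   ] y-yaw -76.59 F [ 0.8 -0.2  0.3] w 85.6 q7 -1.86
rotvec [-0.19  0.01 -0.07] shift(now axes) [45.7 -3.1 -0.2] dist 45.8
rib top 584 41.59423120675592 ((497.2737731933594, 296.03240966796875), (35.91895294189453, 13.017425537109375), 13.341704368591309)
plate 7925 5.71109157669855 ((511.84954833984375, 299.4366149902344), (109.58413696289062, 80.03024291992188), 13.167970657348633) [519.08445266 302.30794815]
```

View pics/w5.png

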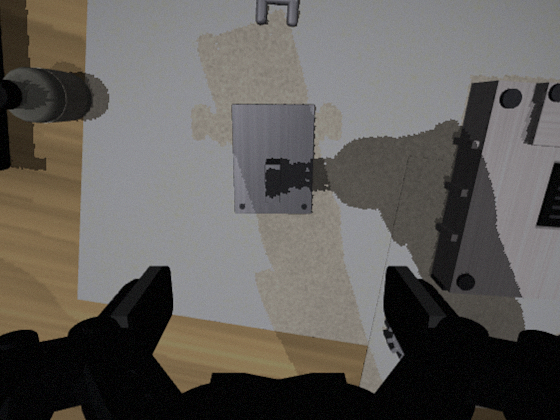

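The cover is seen square at (273,158). The rib is at (497.3, 296.0), and the long end of the plate points the casting +x way at yaw 13.2°. I'll descend to grip the rib.

Call:
jog_arm --series '[[[0.2,0,0],[40,-5,-1],-1],[[0,0,0],[55,0,0],-1],[[0,0,0],[50,0,0],-1],[[0,0,0],[40,0,0],-1],[[0,0,0],[15,0,0],-1],[[0,0,0],[10,0,0],-1],[[0,0,0],[0,0,0],-1],[[0,0,0],[0,0,0],-1]]'

```text
clock: 13.48
eef_pos: [497.5, 298.4, 37.2]
tool_rot: [-2.818, 1.568, 0.557]
force: [-0.8, 0.3, 0.3]
width: 85.8
```

Run:
```python
from h import *
plan([497.3,296,35],103.2)
```

```text
clock 13.47 pos [497.5 298.4  37.2] toolx [ 0.002  0.001 -1.   ] y-yaw -76.62 F [-0.8  0.3  0.3] w 85.8 q7 -1.85
rotvec [ 0.18 -0.13  0.04] shift(now axes) [2.2 2.3 0.8] dist 3.3
```

Run:
```python
from h import *
for _ in range(3):
    d=get_image("wrist"); W=cloud(d); s=read_state(); P=W.reshape(-1,3); P=P[~np.isnan(P[:,0])]
    P=P[np.linalg.norm(P[:,:2]-[497,296],axis=1)<45]; Rc=R.from_euler("xyz",s["tool_rot"]).as_matrix()
    t=(P-s["eef_pos"])@Rc
    r=t[(P[:,2]>38)&(P[:,2]<45)&(abs(t[:,1])<25)]
    print(s["eef_pos"].round(1),len(r),cv2.minAreaRect(r[:,1:].astype(np.float32)) if len(r)>5 else "")
```

```text
[497.5 298.5  37.2] 3539 ((2.5756030082702637, 1.1171112060546875), (14.029646873474121, 36.862979888916016), 0.13347992300987244)
[497.3 298.4  37.1] 3537 ((2.630620002746582, 0.7592983245849609), (36.559017181396484, 14.108757972717285), 89.61251068115234)
[497.2 298.4  36.9] 3552 ((2.5513434410095215, 0.6836662292480469), (14.085721969604492, 36.91273498535156), 0.33954572677612305)
```

Call:
jog_arm --series '[[[0.2,0,0],[1.5,2.5,0.8],-1],[[0,0,0],[0,0,0],-1],[[0,0,0],[0,0,0],1],[[0,0,0],[0,0,0],1],[[0,0,0],[0,0,0],1],[[0,0,0],[0,0,0],1],[[0,0,0],[0,0,0],1],[[0,0,0],[0,0,0],1]]'

```text
clock: 14.62
eef_pos: [496.6, 295.4, 34.5]
tool_rot: [-2.837, 1.57, 0.535]
force: [-0.1, 1.1, 1.2]
width: 13.4
```

Run:
```python
from h import *
plan([497.3,296,35],103.2)
```

```text
clock 14.62 pos [496.6 295.4  34.5] toolx [ 0.  0. -1.] y-yaw -76.82 F [-0.1  1.1  1.2] w 13.4 q7 -1.85
rotvec [-0.02 -0.02  0.01] shift(now axes) [-0.5 -0.4 -0.9] dist 1.1
```

Call:
jog_arm --series '[[[0,0,0],[-20,0,0],1],[[0,0,0],[-45,0,0],1],[[0,0,0],[-20,30,4],1],[[0,0,0],[0,50,8],1],[[0,0,0],[0,55,9],1],[[0,0,0],[0,55,9],1],[[0,0,0],[0,50,8],1],[[0,0,0],[0,30,5],1]]'

```text
clock: 15.62
eef_pos: [516.1, 19.1, 120.4]
tool_rot: [1.743, 1.569, -1.173]
force: [0.5, 0.6, -2.4]
width: 13.6
```

Call:
jog_arm --series '[[[4.1,0,0],[0,0,0],1],[[0,0,0],[0,0,0],1],[[0,0,0],[0,0,0],1],[[0,0,0],[0,0,0],1]]'

```text
clock: 16.12
eef_pos: [516.1, 23.3, 119.6]
tool_rot: [-2.324, 1.571, 0.978]
force: [0.8, 0.3, -3.5]
width: 13.0
```

```bash
cat > m6.py <<'E'
from h import *
plan([516.3,22.6,95],99.1)
d=get_image("wrist"); save("w6.png",d["img"]); W=cloud(d); s=read_state(); P=W.reshape(-1,3); P=P[~np.isnan(P[:,0])]
Rc=R.from_euler("xyz",s["tool_rot"]).as_matrix()
def casting(P): 
    a=np.radians(9.1); ex=np.array([np.cos(a),np.sin(a)]); ey=np.array([-ex[1],ex[0]]); q=P[:,:2]-[548.9,27.8]; return np.c_[q@ex,q@ey,P[:,2]]
u=s["eef_pos"][2]-34.5
C=casting(P); p=C[(abs(C[:,2]-u-6)<2.0)&(abs(C[:,1])<60)&(C[:,0]>-110)&(C[:,0]<60)]
print("plate(cast-pocket frame)",len(p),np.median(p[:,2]),cv2.minAreaRect(p[:,:2].astype(np.float32)), "max x",np.percentile(p[:,0],99.5),"y range",np.percentile(p[:,1],[.5,99.5]))
A=np.c_[p[:,:2],np.ones(len(p))]; print("plane slopes",np.linalg.lstsq(A,p[:,2],rcond=None)[0])
l=C[(abs(C[:,2]-60.5)<3)&(C[:,0]>35)&(C[:,0]<90)&(abs(C[:,1])<75)]
if len(l)>20: print("lip",len(l),cv2.minAreaRect(l[:,:2].astype(np.float32)))
print("tcp cast",casting(s["eef_pos"][None]))
E
python3 m6.py
```

```text
clock 16.12 pos [516.1  23.3 119.6] toolx [ 0.  0. -1.] y-yaw -80.81 F [ 0.8  0.3 -3.5] w 13.0 q7 -1.48
rotvec [ 0.09 -0.01  0.01] shift(now axes) [24.6  0.7 -0.1] dist 24.6
plate(cast-pocket frame) 31504 90.7487332752808 ((-8.903022766113281, 0.8515281677246094), (92.76119232177734, 80.27934265136719), 0.1788913607597351) max x 37.37646775149207 y range [-38.60443466  40.29925766]
plane slopes [1.24795735e-03 3.48654371e-05 9.07463252e+01]
lip 22699 ((63.399131774902344, -0.12894058227539062), (37.74998092651367, 116.53731536865234), 0.10120920836925507)
tcp cast [[-33.09725158   0.66504374 119.48854919]]
```

View pics/w6.png

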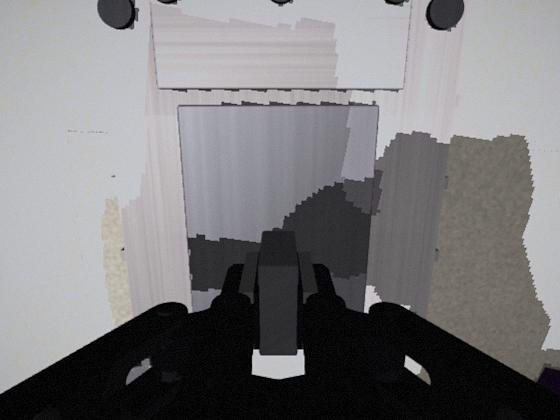

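The view shows the cover (178–378, 105) square just in front of the lip edge (row 88). Measured error is 0.2° and 0.9 mm in y. Now lowering it.

Call:
jog_arm --series '[[[0,0,0],[15,0.8,0],1],[[0,0,0],[15,0,0],1],[[0,0,0],[6,0,0],1],[[0,0,0],[2,0,0],1],[[0,0,0],[1.5,0,0],1],[[0,0,0],[0,0,0],1],[[0,0,0],[0,0,0],1]]'

```text
clock: 17.05
eef_pos: [516.5, 21.9, 80.2]
tool_rot: [3.078, 1.57, 0.095]
force: [0.4, -0.4, -1.9]
width: 13.3
```

Call:
jog_arm --series '[[[0,0,0],[0.7,0,0],1],[[0,0,0],[0.6,0,0],1],[[0,0,0],[0,0,0],1]]'

```text
clock: 17.42
eef_pos: [516.5, 21.9, 79.5]
tool_rot: [3.111, 1.57, 0.127]
force: [-1.5, -0.0, 6.7]
width: 13.2
```

```bash
python3 m6.py
```

```text
clock 17.43 pos [516.5  21.9  79.5] toolx [ 0.001  0.    -1.   ] y-yaw -80.92 F [-1.5 -0.   6.7] w 13.2 q7 -1.48
rotvec [-0.02 -0.05 -0.  ] shift(now axes) [-15.5  -0.7   0.1] dist 15.6
plate(cast-pocket frame) 31488 50.6599682958647 ((-8.683002471923828, -0.6907501220703125), (80.23499298095703, 92.56564331054688), 89.93464660644531) max x 37.5567770443114 y range [-40.14369834  38.72210524]
plane slopes [1.51888902e-03 1.22334407e-04 5.06579772e+01]
lip 28169 ((58.398109436035156, -0.10912704467773438), (27.907899856567383, 116.52469635009766), 0.07133999466896057)
tcp cast [[-32.92517327  -0.72022808  79.44723884]]
```

Call:
jog_arm --series '[[[0,0,0],[-0.3,-0.4,-3],1],[[0,0,0],[0,0,-5],1],[[0,0,0],[0,0,-6],1],[[0,0,0],[0,0,-6],1],[[0,0,0],[0,0,-5],1],[[0,0,0],[0,0,-3],1],[[0,0,0],[0,0,0],1]]'

```text
clock: 18.35
eef_pos: [543.1, 26.4, 79.5]
tool_rot: [0.034, 1.569, -2.949]
force: [-3.4, -0.7, 5.4]
width: 13.0
```

Call:
jog_arm --series '[[[0,0,0],[0,0,-3],1],[[0,0,0],[0,0,-3],1],[[0,0,0],[0,0,-2],1],[[0,0,0],[0,0,-2],1],[[0,0,0],[0,0,0],1],[[0,0,0],[0,0,0],1]]'

```text
clock: 19.1
eef_pos: [548.4, 27.2, 79.5]
tool_rot: [-0.027, 1.56, -3.011]
force: [-12.8, -1.8, 15.9]
width: 13.0
```

```bash
python3 m6.py
```

```text
clock 19.1 pos [548.4  27.2  79.5] toolx [-0.01  -0.001 -1.   ] y-yaw -80.95 F [-12.8  -1.8  15.9] w 13.0 q7 -1.49
rotvec [-0.05  0.59  0.02] shift(now axes) [-15.2  -0.5  32.6] dist 35.9
plate(cast-pocket frame) 18171 50.66249575513112 ((9.890321731567383, -0.4154052734375), (66.45584869384766, 80.20140075683594), 0.09523054212331772) max x 42.688562028893415 y range [-39.94132698  39.04491369]
plane slopes [1.19972449e-03 3.33174263e-04 5.06483328e+01]
lip 37580 ((67.29949951171875, -0.2943572998046875), (116.9047622680664, 45.43291473388672), 89.9789810180664)
tcp cast [[-0.59690632 -0.47250848 79.50606193]]
```

Call:
jog_arm --series '[[[0,0,0],[-0.5,0,-2],1],[[0,0,0],[0,0,-2],1],[[0,0,0],[0,0,-2],1],[[0,0,0],[0,0,0],1],[[0,0,0],[0,0,0],1]]'

```text
clock: 19.77
eef_pos: [552.2, 27.9, 79.5]
tool_rot: [-0.031, 1.556, -3.015]
force: [-15.7, -1.8, 16.0]
width: 13.3
```

```bash
python3 m6.py
```

```text
clock 19.77 pos [552.2  27.9  79.5] toolx [-0.015 -0.002 -1.   ] y-yaw -80.96 F [-15.7  -1.8  16. ] w 13.3 q7 -1.49
rotvec [-0.06  0.85  0.03] shift(now axes) [-15.   -0.4  36.5] dist 39.5
plate(cast-pocket frame) 16302 50.66602242111583 ((11.51107406616211, -0.5196876525878906), (80.17766571044922, 62.177730560302734), 89.97390747070312) max x 42.23968081922579 y range [-39.99637446  39.07415568]
plane slopes [1.50269835e-03 5.48787359e-04 5.06320158e+01]
lip 36902 ((67.1214828491211, -0.2823829650878906), (116.48212432861328, 45.75627899169922), 89.99987030029297)
tcp cast [[ 3.26039022 -0.46620536 79.47408028]]
```

Call:
jog_arm --series '[[[0,0,0],[-0.5,0,-2],1],[[0,0,0],[0,0,-2],1],[[0,0,0],[0,0,0],1],[[0,0,0],[0,0,0],1]]'

```text
clock: 20.32
eef_pos: [553.2, 28.0, 79.4]
tool_rot: [-0.032, 1.55, -3.016]
force: [-20.8, -2.3, 17.4]
width: 13.3
```

```bash
cat >> m6.py <<'E'
u=d["range_z"]; t=(P-s["eef_pos"])@Rc
r=C[(abs(C[:,2]-86)<2.5)&(abs(t[:,1])<9)&(abs(t[:,2])<30)]
if len(r)>20: print("rib cast",len(r),cv2.minAreaRect(r[:,:2].astype(np.float32)))
E
python3 m6.py
```

```text
clock 20.32 pos [553.2  28.   79.4] toolx [-0.021 -0.003 -1.   ] y-yaw -80.97 F [-20.8  -2.3  17.4] w 13.3 q7 -1.49
rotvec [-0.07  1.2   0.04] shift(now axes) [-14.8  -0.5  37.6] dist 40.4
plate(cast-pocket frame) 15932 50.66814906566084 ((11.721263885498047, -0.4602813720703125), (61.897037506103516, 80.25228118896484), 0.05113635212182999) max x 42.341656809525915 y range [-39.94215071  39.0355585 ]
plane slopes [1.86075981e-03 3.92075500e-04 5.06342239e+01]
lip 36728 ((67.32719421386719, -0.20229721069335938), (116.46167755126953, 45.38648986816406), 89.96021270751953)
tcp cast [[ 4.27111052 -0.49481216 79.41536324]]
rib cast 3684 ((4.607507705688477, -0.8362503051757812), (37.10329818725586, 17.93630027770996), 1.6957743167877197)
```

Call:
jog_arm --series '[[[0,0,0],[-0.5,0,-1.5],1],[[0,0,0],[0,0,-1],1],[[0,0,0],[0,0,0],1],[[0,0,0],[0,0,0],1],[[0,0,0],[0,0,0],1]]'

```text
clock: 21.0
eef_pos: [553.4, 28.0, 79.4]
tool_rot: [-0.033, 1.545, -3.017]
force: [-23.9, -2.4, 17.6]
width: 13.2
```

```bash
python3 m6.py
```

```text
clock 21.0 pos [553.4  28.   79.4] toolx [-0.026 -0.003 -1.   ] y-yaw -80.97 F [-23.9  -2.4  17.6] w 13.2 q7 -1.49
rotvec [-0.07  1.48  0.05] shift(now axes) [-14.6  -0.5  37.9] dist 40.6
plate(cast-pocket frame) 15756 50.665253880392925 ((11.596683502197266, -0.49382781982421875), (80.09964752197266, 61.44457244873047), 89.9321517944336) max x 42.012496920251344 y range [-40.00480564  39.10323917]
plane slopes [1.97506603e-03 4.50626951e-04 5.06275353e+01]
lip 37032 ((67.09068298339844, -0.2628135681152344), (45.81578826904297, 116.51631927490234), 0.0022104906383901834)
tcp cast [[ 4.46312708 -0.49473832 79.40161922]]
rib cast 3657 ((4.675457954406738, -1.007197380065918), (37.139312744140625, 17.79767608642578), 2.38511061668396)
```

View pics/w6.png

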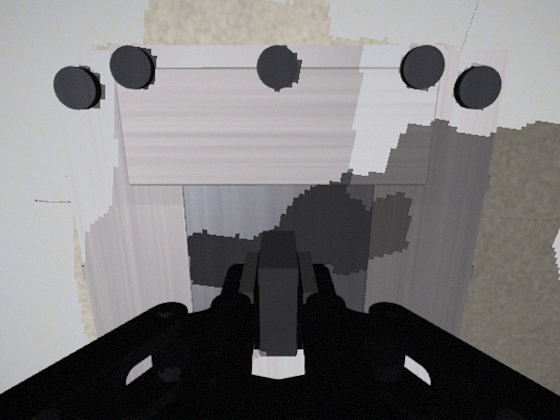

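The cover is under the lip (edge at row 185), square and flat. It no longer advances: 2.5 mm more command gave 0.2 mm and +3 N, so it's at the hard stop. Handing in while still pressing.

```bash
python3 -c "
from h import *
finish_job(); s=read_state(); print(s['clock'],s['eef_pos'],s['force'],s['width'])"
```

```text
the job is handed in; nothing more can be done
the job is handed in; nothing more can be done
```

I put the larger black strainer in the pocket and pressed it in. I then laid the cover on the deck, slid it long end first under the lip to the hard stop, and handed in at about 21 s, still gripping and pushing.

Last checks:
- **Strainer:** it sat about 4 mm proud after the drop. I pressed it to about 26 N, where it stopped moving with its top at about the deck. I did not look at it again before the cover hid it, so flushness rests on fingertip height and force.
- **Cover position:** the rib is about 4.7 mm beyond the pocket centre, against the nominal 5. It is within 1 mm sideways, and the plate is square within about 0.1° and flat on the deck.
- **Hard stop:** the last 2.5 mm of commanded push moved it only 0.2 mm. The push was about 24 N and the downward press about 18 N. I judged the stop's travel from this, since it can't be seen.
- **Disagreements:** the rib's own angle came out at 2.4°, against about 0.1° for the plate. I put that down to finger points mixed into the measurement. The tool was tilted about 1.5° from the push.
- **Bystanders:** I touched none on purpose, but did not measure them again at the end.

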